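Find the hidden catch of a tool chest's secret drawer by feel

ROBOT

A 6-joint arm with a two-finger parallel gripper is mounted at the origin on a cart in front of the work surface, level with it; the furniture and walls round the work are solid. World frame = base frame: x ahead of the robot, y to its left, z up, the work surface at z = 0. Lengths are in m, angles in rad, forces in N, time in s.
With the tool pointing down it reaches from about 0.2 to 0.875 m from the base axis. Payload 3.4 kg.
Tool frame: the origin (TCP) lies on the centre line of the jaws, within the pads' length; the fingertips stand bot.nose_length ahead of it and the grasp point (between the pads) lies 6 mm ahead of it (bot.nose_length is the distance from the TCP to the fingertips, in m); z points along the fingers, y is the direction in which the jaws open and shut (so a half turn about z gives the same grasp; the last joint's range is limited). The gripper opens to 94 mm and grips with 3 to 60 N. Pads are 16 mm wide; open, the fingers measure 119 mm over their backs; the gripper's body (75 mm by 177 mm) begins 78 mm behind the grasp point.
Start: joints at [-1.277, 0.276, 1.505, -0, 1.361, -0.121], TCP at [0.232, -0.526, 0.23] pointing down, gripper open.
Joint ranges: [-2.89, 2.89], [-0.75, 2.08], [0.22, 2.7], [-1.18, 4.32], [0.11, 2.71], [-2.7, 2.7]. Speed limits (rad/s): [2.57, 2.57, 3.14, 3.14, 3.14, 3.14].

INTERFACE

Orientations are given as a unit quaternion [x, y, z, w].
In Python, from workcell import status, viewer, order, nets, bot gives the robot as it stands.
- The arm moves only by the tool arm_command, never from a script. Its argument "motion" is a list of rows, each an object of numbers: "gripper": the gripper command: -1 is shut, 1 is fully open, values between are in proportion; "dx", "dy", "dz": the shift along the tool's x, y, z in cm; "yaw": the turn about the tool's z in rad. In form: [{"gripper": .., "dx": .., "dy": .., "dz": .., "yaw": ..}, ...]. A call has 1 to 12 rows; each row shifts and turns the commanded pose from where the row before left it, along the tool's axes as they then stand; what a row does not reach is not made up. A row lasts 1/10 s, in which the tool goes at most 50 mm and 8.59 degrees, less where a joint would pass 70% of its speed; a pose out of reach is approached as far as the arm can. A call is refused whole if a number of a shift passes 5 or a number of a turn 0.15, either way. A call with a gripper value outside its range is refused whole. The fingers move at their own pace and stop on an object; the grip force is fixed at half the most. Time passes only in rows, so rows that do not move let the fingers close. It gives the time, the measured TCP pose, the force and the opening at its end, in the units of the state.
- status.sense(): the state, without advancing time (a new reading comes with each control period).
- viewer.grab_frame(name): name is "scene" or "top"; returns (picture, depth): 480x640x3 uint8, blue, green, red; 480x640 float32, m along the optical axis (not along the pixel's ray), 0 where there is no reading.
- viewer.calibration(name): a dict with "fx", "fy", "cx", "cy" (pixels), "D" ([k1, k2, p1, p2, k3] as OpenCV has them; the pictures are not rectified), "xyz" and "orientation" of the camera in the world. Camera axes: x right, y down, z forward; pixel columns grow to the right and rows downward; lengths in m; the calibration is good to about 2 mm. A picture is of the moment at which its call begins. calibration takes no time and is no camera call.
- order.close_job(): hands the job in, once; it reports no verdict.
Trained networks look in the newest picture that a camera, given by its name, has taken for a name from the list of things; names that differ only in an ending like _2 or _b are one class to them, and where a whole thing is asked for, a point or a joint stands for the part that bears it (a point fixed in the world has none). Each returns a list of dicts, best first, with "score" (0 to 1); they miss things now and then, are a little off and sometimes report something else, mostly with a low value. They report only what shows in the picture. A call takes as long as a camera call.
- nets.cut_out(query, camera): "region" (480x640 bool, what is visible of it).
- nets.landmark_of(query, camera): "xyz" ([x, y, z] in m, in world coordinates, good to about 4 mm: a listed point, or the origin of a listed thing).
The state is a dict: "t": time; "joint_positions": joint angles; "qd": joint speeds; "effort": joint torques, N m; "tool_pos": TCP position; "tcp_rot": TCP orientation; "ft_force": force on the tool from outside, world axes, zero at the start; "torque": the same for the moment, N m; "gripper_width": opening from 0.0 (shut) to 1.0 (fully open).
Only numpy, scipy, OpenCV 4.12 (cv2) and the standard library are available. Lean on these libraries where they do the work, as an engineer would, in place of code of your own. Each camera call takes 0.05 s, during which the arm holds its last target.

TASK

Open the secret drawer of the tool chest: slide a fingertip lightly along the strip of tiles on its front top edge until it sinks in at the one sprung tile, which cannot be told by eye, and press that tile home so that the drawer springs out. Then draw the drawer out to its stop and let go of it. Feel your way, never pressing on anything with more than 20 N while the drawer is still shut, and leave the other things where they are.

Things in the scene. Friction and masses are not known exactly. Their poses are not given: they have to be found in the camera images.
- chest: low wooden tool chest, fixed to the table, 130 deep (x) x 240 long (y) x 66 mm high; origin at the centre of its underside, z up; its front looks along its own -x, to the robot, turned by up to 0.3 rad. Pressing on anything with over 30 N while the drawer is shut marks the wood and fails. The drawer's front fills the face below the strip; no handle; locked until the catch trips
- strip_left (a point): left (+y of the chest) outer end of the raised dark strip on the chest's front top edge: on its level top face (z = 80 mm, 14 mm above the chest's top), on its centre line (chest x -54 mm, y +120 mm). The strip is 22 mm wide: a solid end post of 12 mm at either end and between them six equal tiles of 36 mm, end to end, with hairline joints
- strip_right (a point): the same at the right end (chest x -54, y -120 mm, z 80 mm); the strip runs straight between the two, 240 mm
- strip_mid (a point): middle of the strip's top (chest x -54, y 0, z 80 mm). One of the six tiles, any of them, is sprung and looks like the five solid ones: it yields from 1 N, sinks 2 mm per further newton (4 mm at 3 N), 10 mm at most (6 N), and rises when let go. Sunk 8 mm it trips the catch. A fingertip sinks in only when wholly within the tile's 36 mm; it may overhang the strip to front and back
- drawer (a joint): how far the drawer is out, m: 0 shut, about 0.05 once the catch has tripped (a spring drives it out, in half a second), 0.11 at its stop. It slides along the chest's own -x, stays where it is left and needs about 1.5 N to move. In its back half lies a loose steel punch (113 x 13 x 8 mm)
- drawer_edge (a point): middle of the top edge of the drawer's front board, moves with the drawer (shut: chest x -60, y 0, z 51 mm). The board is 10 mm thick along x (this point is its middle), 218 long, 40 high. With the drawer 50 mm out, 40 mm are clear between board and chest, 36 mm deep to the drawer's floor: pinch the board from above or hook it from behind
- loose_punch: bystander: steel punch, 110 mm long, 26 mm as it lies across, 9 mm high, lying on the chest's top behind the strip; origin at the centre of its underside
- oilstone: bystander: flat oilstone, about 50 mm wide, 25 mm high, taking up 106 x 156 mm as it lies askew in its own axes, lying on the table to the left; origin at the centre of the underside
- wax_tin: bystander: round red and white tin, 68 mm across, 24 mm high, standing to the right of the chest; origin at the centre of the underside
- oil_bottle: bystander: small amber bottle with black cap, 39 mm across, 80 mm high, standing to the left of the chest; origin at the centre of the underside
- hammer: bystander: chasing hammer with wooden handle, about 249 mm long, 38 mm high, lying on the table to the right; origin at the centre of the underside

How it is judged:
By the outcome, as a careful person would: the job done as asked, in the order asked, and still so for the second after the job is handed in, with the robot touching nothing.
It also fails if it takes over 67 s, if anything falls off the work surface, if the arm or the gripper's body presses on something with over 40 N, if the wrist force passes 120 N, or if a joint passes its speed limit or range.

## Working session

There is one attempt and no reset: what is moved stays moved. The work goes in short steps, Python scripts to look and compute and a tool call to move; the robot and the scene stay as the last step left them, time stands still between calls to the robot, and variables do not carry over. Pictures are saved under pics/ and viewed, and the job is handed in when it is done.

Besides the shell and the picture viewer there is one more tool, called after "Request:" by a JSON object that holds its "op" and its "data", one argument or row to a line. arm_command: Moves the arm, as the interface text tells. Its arguments: {"type":"object","properties":{"motion":{"type":"array","items":{"type":"object","properties":{"gripper":{"type":"number"},"dx":{"type":"number"},"dy":{"type":"number"},"dz":{"type":"number"},"yaw":{"type":"number"}}}}},"required":["motion"]}

```bash
mkdir -p pics; ls
python3 - <<'E'
from workcell import status, viewer, order, nets, bot
import cv2,numpy as np
print(status.sense()); print(bot.nose_length)
for n in ("scene","top"):
    p,d=viewer.grab_frame(n); cv2.imwrite(f"pics/a_{n}.png",p); print(n,viewer.calibration(n))
    for q in ("strip_left","strip_right","strip_mid","drawer_edge","chest","loose_punch","oil_bottle","oilstone","wax_tin","hammer"):
        r=nets.landmark_of(q,n); print(q,[(np.round(x["xyz"],4),round(x["score"],2)) for x in r[:2]])
E
```

```text
pics
{'t': 0.0, 'joint_positions': array([-1.27704896e+00,  2.76627677e-01,  1.50612411e+00,  2.47370853e-05,
        1.36067489e+00, -1.20990513e-01]), 'qd': array([ 2.62916515e-03, -4.68599796e-05,  9.77597389e-05,  4.24884700e-05,
       -1.36799034e-03, -4.40622430e-04]), 'effort': array([-1.91387144e-04, -4.04582369e+01, -2.37231016e+01,  6.98962226e-02,
        3.47246777e-02, -1.55144226e-04]), 'tool_pos': array([ 0.23155501, -0.5257549 ,  0.22958965]), 'tcp_rot': array([ 9.78576122e-01,  2.05883300e-01, -6.70626163e-05, -9.14637284e-04]), 'ft_force': array([ 0.12517495, -0.34428264,  0.17706579]), 'torque': array([-0.06268526, -0.08330425,  0.04769835]), 'gripper_width': 0.9986977163578804}
0.025
scene {'fx': 485.8647830184997, 'fy': 485.8647830184997, 'cx': 310.8965594200959, 'cy': 240.32161452008367, 'D': array([-0.11695073,  0.        ,  0.        ,  0.        ,  0.        ]), 'xyz': array([0.05866704, 0.45897666, 1.1200463 ]), 'orientation': array([-0.41769943,  0.8675421 , -0.24233175,  0.11905132])}
strip_left [(array([0.6331, 0.1436, 0.0813]), 0.67)]
strip_right []
str
[... 723 characters left out ...]
3, -0.06413069,  0.07040031])}
strip_left [(array([0.6295, 0.1442, 0.0839]), 0.96)]
strip_right [(array([ 0.5886, -0.0857,  0.0821]), 0.62)]
strip_mid [(array([0.6058, 0.0307, 0.0747]), 0.57)]
drawer_edge [(array([0.6033, 0.0298, 0.0527]), 0.5)]
chest [(array([0.6623, 0.0211, 0.0019]), 0.71)]
loose_punch [(array([0.6804, 0.0538, 0.0655]), 0.74), (array([0.6636, 0.0173, 0.001 ]), 0.18)]
oil_bottle [(array([0.6032, 0.029 , 0.0531]), 0.55), (array([ 6.763e-01,  3.339e-01, -3.000e-04]), 0.52)]
oilstone [(array([0.4066, 0.3991, 0.0028]), 0.84)]
wax_tin [(array([ 0.7036, -0.2937,  0.0016]), 0.94), (array([0.6776, 0.0512, 0.0696]), 0.28)]
hammer [(array([ 4.656e-01, -2.945e-01, -2.000e-04]), 0.55)]
```

View pics/a_scene.png

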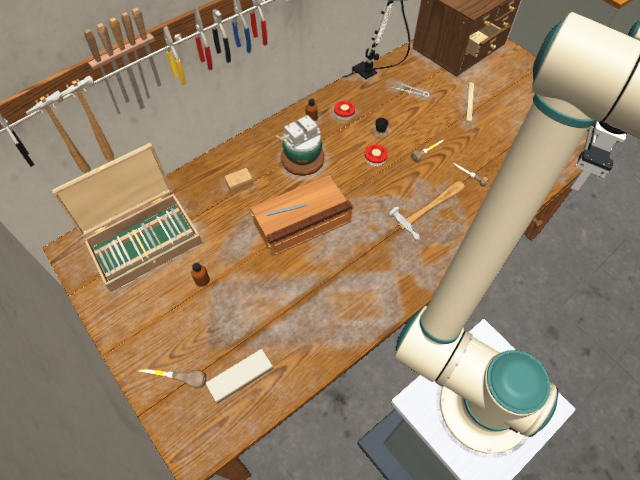

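View pics/a_top.png

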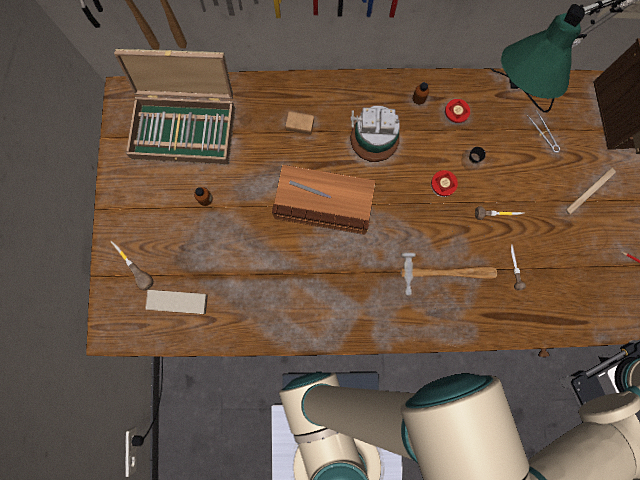

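The chest is at about px (275-375, 167-230) in the top view, front edge toward the robot. Next I'll refine the strip's pose from the depth image.

```bash
cat > h.py <<'E'
import numpy as np,cv2
from scipy.spatial.transform import Rotation as R
from workcell import status, viewer, order, nets, bot
def cloud(n):
    p,d=viewer.grab_frame(n);c=viewer.calibration(n)
    K=np.array([[c["fx"],0,c["cx"]],[0,c["fy"],c["cy"]],[0,0,1]])
    v,u=np.mgrid[:480,:640]
    q=cv2.undistortPoints(np.stack([u,v],-1).reshape(-1,1,2).astype(np.float64),K,c["D"]).reshape(480,640,2)
    X=np.dstack([q*d[...,None],d])
    return p,d,R.from_quat(c["orientation"]).apply(X.reshape(-1,3)).reshape(480,640,3)+c["xyz"]
E
python3 - <<'E'
from h import *
for n in ("top","scene"):
    p,d,W=cloud(n)
    m=(d>0)&(abs(W[...,0]-.63)<.15)&(abs(W[...,1]-.03)<.2)
    P=W[m]
    top=P[(P[:,2]>.058)&(P[:,2]<.070)]; st=P[(P[:,2]>.074)&(P[:,2]<.087)]
    print(n,len(top),len(st),np.median(top[:,2]),np.median(st[:,2]))
    for s in (st,np.vstack([top,st])):
        r=cv2.minAreaRect((s[:,:2]*1000).astype(np.float32)); print(r, cv2.boxPoints(r).round(1).tolist())
    print("table z",np.median(P[P[:,2]<.02][:,2]))
    x=cv2.resize(p[150:250,250:400] if n=="top" else p[160:260,230:380],None,fx=5,fy=5,interpolation=cv2.INTER_CUBIC);cv2.imwrite(f"pics/b_{n}.png",x)
s=status.sense(); print(R.from_quat(s["tcp_rot"]).as_matrix().round(3),s["t"])
E
```

```text
top 3644 939 0.06582527150898065 0.07949006463321551
((699.957275390625, 9.761764526367188), (243.06654357910156, 211.4744110107422), 78.3947982788086) [[571.9000244140625, -88.0], [779.0999755859375, -130.60000610351562], [828.0, 107.5], [620.7999877929688, 150.10000610351562]]
((699.3773193359375, 9.505874633789062), (246.5515899658203, 210.9102020263672), 78.95867156982422) [[572.2999877929688, -91.30000305175781], [779.2999877929688, -131.6999969482422], [826.5, 110.30000305175781], [619.5, 150.6999969482422]]
table z -2.318726694650053e-05
scene 2828 738 0.06412776594156633 0.07802999671596011
((699.3134155273438, 10.085235595703125), (246.35704040527344, 213.28912353515625), 78.70668029785156) [[570.5999755859375, -89.80000305175781], [779.7999877929688, -131.60000610351562], [828.0, 110.0], [618.9000244140625, 151.8000030517578]]
((698.3490600585938, 8.464157104492188), (252.68521118164062, 213.103759765625), 79.35884857177734) [[570.2999877929688, -96.0], [779.7000122070312, -135.39999389648438], [826.4000244140625, 113.0], [617.0, 152.3000030517578]]
table z -0.0017454744255780419
[[ 0.915  0.403  0.   ]
 [ 0.403 -0.915 -0.   ]
 [ 0.     0.    -1.   ]] 1.2
```

View pics/b_top.png

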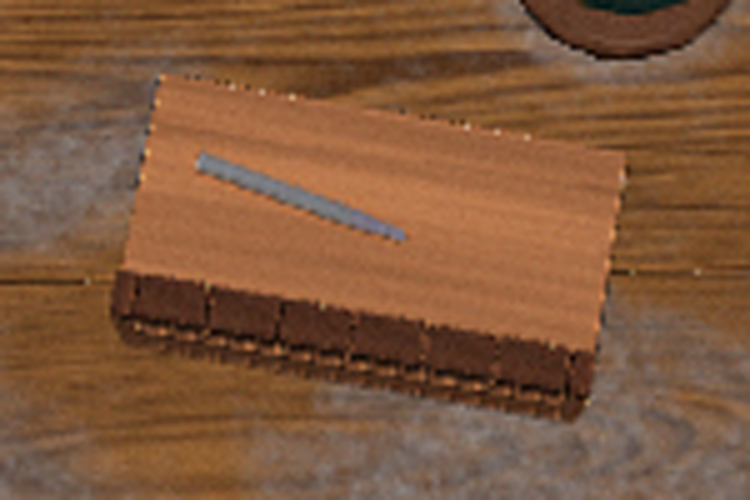

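The crop shows the dark strip with its six tiles and end posts, and the chest is clear of the vise. The rectangle fit picked up the vise, so I'll refit without it.

Run:
```python
from h import *
for n in ("top","scene"):
    p,d,W=cloud(n)
    P=W[d>0]
    L=np.array([.631,.144]);Rr=np.array([.5886,-.0857]);e=(L-Rr)/np.linalg.norm(L-Rr);nn=np.array([e[1],-e[0]])
    q=P[:,:2]-(L+Rr)/2; a=q@e;b=q@nn
    m=(abs(a)<.16)&(abs(b)<.03)&(P[:,2]>.074)&(P[:,2]<.085)
    s=P[m]; r=cv2.minAreaRect((s[:,:2]*1000).astype(np.float32)); print(n,len(s),r,cv2.boxPoints(r).round(1).tolist())
    print("mean z",np.median(s[:,2]), "pct along",np.percentile(a[m],[0,1,50,99,100]),"across",np.percentile(b[m],[0,1,50,99,100]))
    f=cv2.fitLine(s[:,:2].astype(np.float32),cv2.DIST_L2,0,.01,.01).ravel(); print(f, np.arctan2(f[0],f[1]))
    m=(abs(a)<.16)&(b>-.03)&(b<.14)&(P[:,2]>.058)&(P[:,2]<.07)
    r=cv2.minAreaRect((P[m][:,:2]*1000).astype(np.float32)); print("top",r,cv2.boxPoints(r).round(1).tolist())
```

```text
top 857 ((608.1000366210938, 30.474044799804688), (240.1617431640625, 23.220308303833008), 78.70468139648438) [[573.2000122070312, -85.0], [596.0, -89.5999984741211], [643.0, 146.0], [620.2000122070312, 150.5]]
mean z 0.07962776944504246 pct along [-1.19023931e-01 -1.16675144e-01 -2.12593730e-05  1.17934218e-01
  1.20906277e-01] across [-0.01490078 -0.01359712 -0.00237075  0.00980628  0.0107362 ]
[0.19400628 0.9810003  0.6076086  0.03012331] 0.19524437
top ((661.6834106445312, 19.780426025390625), (240.4290313720703, 132.47406005859375), 78.72834014892578) [[573.2000122070312, -85.19999694824219], [703.0999755859375, -111.0999984741211], [750.0999755859375, 124.69999694824219], [620.2000122070312, 150.60000610351562]]
scene 686 ((607.643310546875, 31.059600830078125), (240.6976776123047, 25.612506866455078), 78.54141235351562) [[571.2000122070312, -84.30000305175781], [596.2999877929688, -89.4000015258789], [644.0999755859375, 146.5], [619.0, 151.60000610351562]]
mean z 0.07789188574417671 pct along [-0.11878896 -0.11523071  0.00722313  0.11961187  0.12177221] across [-0.01614764 -0.01502634 -0.00298549  0.0092411   0.01117266]
[0.19405201 0.98099124 0.60779124 0.03493961] 0.195291
top ((660.9492797851562, 20.699371337890625), (241.1345977783203, 135.16085815429688), 78.60649108886719) [[570.9000244140625, -84.0999984741211], [703.4000244140625, -110.80000305175781], [751.0, 125.5], [618.5, 152.1999969482422]]
```

Request:
{"op": "arm_command", "data": {
  "motion": [
    {"gripper": -1, "yaw": -0.137},
    {"gripper": -1, "yaw": -0.137},
    {"gripper": -1, "yaw": -0.137},
    {"gripper": -1, "yaw": -0.137},
    {"gripper": -1, "yaw": -0.137},
    {"gripper": -1, "yaw": -0.137},
    {"gripper": -1, "yaw": -0.137},
    {"gripper": -1}
  ]
}}

```text
$.motion[0]: bad value
```

```bash
cat >> h.py <<'E'
mid=np.array([.608,.0305,.08]); th=-.197
Rc=R.from_euler('z',th).as_matrix()
def ch():
    s=status.sense(); p=s["tool_pos"]; M=R.from_quat(s["tcp_rot"]).as_matrix()
    c=Rc.T@(p-mid)*1000; c[2]=(p[2]-bot.nose_length)*1000
    a=np.arctan2(M[1,0],M[0,0])-(th+np.pi/2)
    print("t",round(s["t"],2),"rel strip mid (chest x,y) mm, tip z:",c.round(2),"yaw err(world)",round(a,4),"tilt",M[2].round(3),"F chest",(Rc.T@s["ft_force"]).round(2),"grip",round(s["gripper_width"],3))
E
python3 -c "from h import *;ch()"
```

```text
t 1.3 rel strip mid (chest x,y) mm, tip z: [-260.01 -619.65  205.48] yaw err(world) -0.959 tilt [-0.  0. -1.] F chest [ 0.5  -0.11 -0.56] grip 0.996
```

Request:
{"op": "arm_command", "data": {
  "motion": [
    {"gripper": -1, "dx": 0, "dy": 0, "dz": 0, "yaw": -0.137},
    {"gripper": -1, "dx": 0, "dy": 0, "dz": 0, "yaw": -0.137},
    {"gripper": -1, "dx": 0, "dy": 0, "dz": 0, "yaw": -0.137},
    {"gripper": -1, "dx": 0, "dy": 0, "dz": 0, "yaw": -0.137},
    {"gripper": -1, "dx": 0, "dy": 0, "dz": 0, "yaw": -0.137},
    {"gripper": -1, "dx": 0, "dy": 0, "dz": 0, "yaw": -0.137},
    {"gripper": -1, "dx": 0, "dy": 0, "dz": 0, "yaw": -0.137},
    {"gripper": -1, "dx": 0, "dy": 0, "dz": 0, "yaw": 0}
  ]
}}

```text
t: 2.1
tool_pos: [0.2317, -0.5263, 0.2305]
tcp_rot: [0.773, 0.634, -0.0, 0.0]
ft_force: [0.2, -0.1, 0.4]
gripper_width: 0.357
```

```bash
python3 -c "from h import *;ch()"
```

```text
t 2.1 rel strip mid (chest x,y) mm, tip z: [-260.01 -619.66  205.51] yaw err(world) -0.0003 tilt [-0.  0. -1.] F chest [ 0.25 -0.06  0.42] grip 0.357
```

Request:
{"op": "arm_command", "data": {
  "motion": [
    {"gripper": -1, "dx": 4.4, "dy": 2.16, "dz": 0, "yaw": 0},
    {"gripper": -1, "dx": 4.4, "dy": 2.16, "dz": 0, "yaw": 0},
    {"gripper": -1, "dx": 4.4, "dy": 2.16, "dz": 0, "yaw": 0},
    {"gripper": -1, "dx": 4.4, "dy": 2.16, "dz": 0, "yaw": 0},
    {"gripper": -1, "dx": 4.4, "dy": 2.16, "dz": 0, "yaw": 0},
    {"gripper": -1, "dx": 4.4, "dy": 2.16, "dz": 0, "yaw": 0},
    {"gripper": -1, "dx": 4.4, "dy": 2.16, "dz": 0, "yaw": 0},
    {"gripper": -1, "dx": 4.4, "dy": 2.16, "dz": 0, "yaw": 0},
    {"gripper": -1, "dx": 4.4, "dy": 2.16, "dz": 0, "yaw": 0},
    {"gripper": -1, "dx": 4.4, "dy": 2.16, "dz": 0, "yaw": 0},
    {"gripper": -1, "dx": 4.4, "dy": 2.16, "dz": 0, "yaw": 0},
    {"gripper": -1, "dx": 4.4, "dy": 2.16, "dz": 0, "yaw": 0}
  ]
}}

```text
t: 3.3
tool_pos: [0.5903, -0.0574, 0.2306]
tcp_rot: [0.774, 0.633, 0.0, 0.0]
ft_force: [0.6, -0.7, 0.4]
gripper_width: 0.005
```

```bash
python3 -c "from h import *;ch()"
```

```text
t 3.3 rel strip mid (chest x,y) mm, tip z: [-1.9000e-01 -8.9650e+01  2.0564e+02] yaw err(world) -0.0031 tilt [-0.     0.001 -1.   ] F chest [ 0.69 -0.53  0.44] grip 0.005
```

Request:
{"op": "arm_command", "data": {
  "motion": [
    {"gripper": -1, "dx": 0, "dy": 0, "dz": 3.5, "yaw": 0},
    {"gripper": -1, "dx": 0, "dy": 0, "dz": 3.5, "yaw": 0},
    {"gripper": -1, "dx": 0, "dy": 0, "dz": 2.5, "yaw": 0},
    {"gripper": -1, "dx": 0, "dy": 0, "dz": 1.5, "yaw": 0},
    {"gripper": -1, "dx": 0, "dy": 0, "dz": 0.7, "yaw": 0},
    {"gripper": -1, "dx": 0, "dy": 0, "dz": 0, "yaw": 0},
    {"gripper": -1, "dx": 0, "dy": 0, "dz": 0, "yaw": 0},
    {"gripper": -1, "dx": 0, "dy": 0, "dz": 0, "yaw": 0}
  ]
}}

```text
t: 4.1
tool_pos: [0.5902, -0.0595, 0.1147]
tcp_rot: [0.773, 0.634, 0.001, 0.001]
ft_force: [-0.0, 0.0, 0.4]
gripper_width: 0.005
```

```bash
python3 -c "
from h import *
ch()
p,d=viewer.grab_frame('scene');cv2.imwrite('pics/c.png',cv2.resize(p[140:280,210:400],None,fx=4,fy=4,interpolation=cv2.INTER_CUBIC));ch()"
```

```text
t 4.1 rel strip mid (chest x,y) mm, tip z: [  0.11 -91.74  89.74] yaw err(world) -0.0007 tilt [-0.     0.003 -1.   ] F chest [-0.04  0.04  0.39] grip 0.005
t 4.15 rel strip mid (chest x,y) mm, tip z: [-3.000e-02 -9.173e+01  8.968e+01] yaw err(world) -0.0006 tilt [-0.     0.002 -1.   ] F chest [ 0.12 -0.86 -0.13] grip 0.007
```

View pics/c.png

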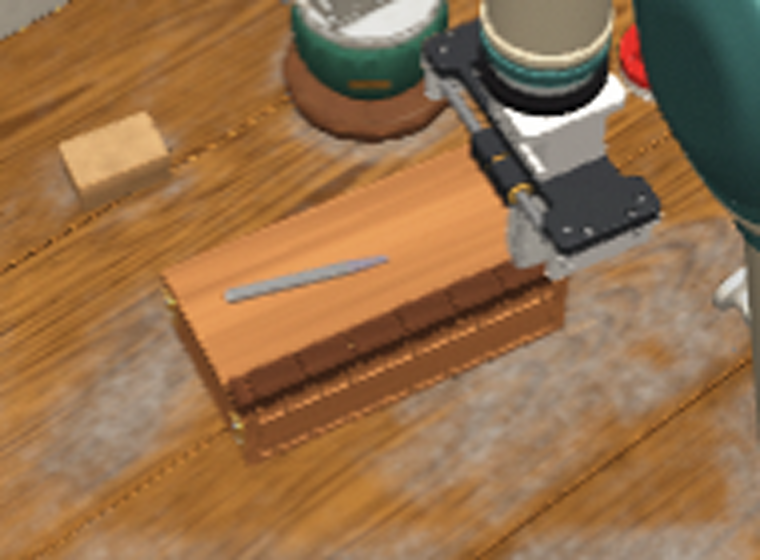

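The gripper is over the right end tile (crop px ~530,260), about 9 mm above the strip.

Request:
{"op": "arm_command", "data": {
  "motion": [
    {"gripper": -1, "dx": 0, "dy": 0, "dz": 0.3, "yaw": 0},
    {"gripper": -1, "dx": 0, "dy": 0, "dz": 0.2, "yaw": 0},
    {"gripper": -1, "dx": 0, "dy": 0, "dz": 0.15, "yaw": 0},
    {"gripper": -1, "dx": 0, "dy": 0, "dz": 0, "yaw": 0},
    {"gripper": -1, "dx": 0, "dy": 0, "dz": 0, "yaw": 0}
  ]
}}

```text
t: 4.65
tool_pos: [0.5892, -0.0592, 0.1069]
tcp_rot: [0.773, 0.634, -0.0, -0.0]
ft_force: [0.8, 0.1, -0.3]
gripper_width: 0.004
```

```bash
python3 -c "from h import *;ch()"
```

```text
t 4.65 rel strip mid (chest x,y) mm, tip z: [ -0.84 -91.67  81.86] yaw err(world) 0.0 tilt [-0. -0. -1.] F chest [ 0.77  0.21 -0.31] grip 0.004
```

Request:
{"op": "arm_command", "data": {
  "motion": [
    {"gripper": -1, "dx": 0, "dy": 0, "dz": 0.1, "yaw": 0},
    {"gripper": -1, "dx": 0, "dy": 0, "dz": 0, "yaw": 0}
  ]
}}

```text
t: 4.85
tool_pos: [0.5892, -0.0592, 0.1059]
tcp_rot: [0.773, 0.634, -0.0, -0.0]
ft_force: [0.7, 0.3, -0.3]
gripper_width: 0.004
```

Request:
{"op": "arm_command", "data": {
  "motion": [
    {"gripper": -1, "dx": 0, "dy": 0, "dz": 0.05, "yaw": 0},
    {"gripper": -1, "dx": 0, "dy": 0, "dz": 0, "yaw": 0}
  ]
}}

```text
t: 5.05
tool_pos: [0.5892, -0.0592, 0.1054]
tcp_rot: [0.773, 0.634, -0.0, -0.0]
ft_force: [0.8, 0.8, 1.1]
gripper_width: 0.003
```

```bash
python3 -c "from h import *;ch()"
```

```text
t 5.05 rel strip mid (chest x,y) mm, tip z: [ -0.84 -91.68  80.4 ] yaw err(world) -0.0 tilt [-0. -0. -1.] F chest [0.6  0.98 1.14] grip 0.003
```

Request:
{"op": "arm_command", "data": {
  "motion": [
    {"gripper": -1, "dx": 0, "dy": 0, "dz": 0.03, "yaw": 0},
    {"gripper": -1, "dx": 0, "dy": 0, "dz": 0, "yaw": 0}
  ]
}}

```text
t: 5.25
tool_pos: [0.5893, -0.0592, 0.1053]
tcp_rot: [0.773, 0.634, 0.0, 0.0]
ft_force: [-0.1, 0.5, 1.1]
gripper_width: 0.002
```

Request:
{"op": "arm_command", "data": {
  "motion": [
    {"gripper": -1, "dx": 0, "dy": 0, "dz": 0.03, "yaw": 0},
    {"gripper": -1, "dx": 0, "dy": 0, "dz": 0, "yaw": 0}
  ]
}}

```text
t: 5.45
tool_pos: [0.5893, -0.0592, 0.1053]
tcp_rot: [0.773, 0.634, 0.0, 0.0]
ft_force: [-1.5, 0.5, 3.5]
gripper_width: 0.005
```

Request:
{"op": "arm_command", "data": {
  "motion": [
    {"gripper": -1, "dx": 0, "dy": 0, "dz": 0.03, "yaw": 0},
    {"gripper": -1, "dx": 0, "dy": 0, "dz": 0, "yaw": 0}
  ]
}}

```text
t: 5.65
tool_pos: [0.5893, -0.0592, 0.1053]
tcp_rot: [0.773, 0.634, 0.0, 0.0]
ft_force: [-1.3, -0.5, 6.3]
gripper_width: 0.005
```

Contact is at tip z ≈ 80.3 mm with about 8-9 N/mm. This tile takes 6 N without sinking, so it's solid. I'll ease off slightly and slide to the next one.

Request:
{"op": "arm_command", "data": {
  "motion": [
    {"gripper": -1, "dx": 0, "dy": 0, "dz": -0.02, "yaw": 0},
    {"gripper": -1, "dx": 0.7, "dy": 0, "dz": 0, "yaw": 0},
    {"gripper": -1, "dx": 1, "dy": 0, "dz": 0, "yaw": 0},
    {"gripper": -1, "dx": 1, "dy": 0, "dz": 0, "yaw": 0},
    {"gripper": -1, "dx": 0.7, "dy": 0, "dz": 0, "yaw": 0},
    {"gripper": -1, "dx": 0.3, "dy": 0, "dz": 0, "yaw": 0},
    {"gripper": -1, "dx": 0, "dy": 0, "dz": 0, "yaw": 0},
    {"gripper": -1, "dx": 0, "dy": 0, "dz": 0, "yaw": 0}
  ]
}}

```text
t: 6.45
tool_pos: [0.5975, -0.0224, 0.1053]
tcp_rot: [0.773, 0.634, 0.001, 0.001]
ft_force: [-0.9, -2.5, 4.8]
gripper_width: 0.006
```

```bash
python3 -c "from h import *;ch()"
```

```text
t 6.45 rel strip mid (chest x,y) mm, tip z: [ 6.000e-02 -5.391e+01  8.028e+01] yaw err(world) 0.0008 tilt [-0.     0.002 -1.   ] F chest [-0.41 -2.6   4.79] grip 0.006
```

Request:
{"op": "arm_command", "data": {
  "motion": [
    {"gripper": -1, "dx": 0.6, "dy": 0, "dz": 0, "yaw": 0},
    {"gripper": -1, "dx": 1, "dy": 0, "dz": 0, "yaw": 0},
    {"gripper": -1, "dx": 1, "dy": 0, "dz": 0, "yaw": 0},
    {"gripper": -1, "dx": 0.7, "dy": 0, "dz": 0, "yaw": 0},
    {"gripper": -1, "dx": 0.3, "dy": 0, "dz": 0, "yaw": 0},
    {"gripper": -1, "dx": 0, "dy": 0, "dz": 0, "yaw": 0},
    {"gripper": -1, "dx": 0, "dy": 0, "dz": 0, "yaw": 0}
  ]
}}

```text
t: 7.15
tool_pos: [0.604, 0.0131, 0.105]
tcp_rot: [0.773, 0.634, 0.001, 0.0]
ft_force: [0.2, -1.8, 3.9]
gripper_width: 0.007
```

```bash
python3 -c "from h import *;ch()"
```

```text
t 7.15 rel strip mid (chest x,y) mm, tip z: [ -0.47 -17.82  79.96] yaw err(world) 0.0003 tilt [ 0.001  0.001 -1.   ] F chest [ 0.5  -1.69  3.89] grip 0.007
```

Request:
{"op": "arm_command", "data": {
  "motion": [
    {"gripper": -1, "dx": 0.6, "dy": 0, "dz": 0, "yaw": 0},
    {"gripper": -1, "dx": 1, "dy": 0, "dz": 0, "yaw": 0},
    {"gripper": -1, "dx": 1, "dy": 0, "dz": 0, "yaw": 0},
    {"gripper": -1, "dx": 0.7, "dy": 0, "dz": 0, "yaw": 0},
    {"gripper": -1, "dx": 0.3, "dy": 0, "dz": 0, "yaw": 0},
    {"gripper": -1, "dx": 0, "dy": 0, "dz": 0, "yaw": 0},
    {"gripper": -1, "dx": 0, "dy": 0, "dz": 0, "yaw": 0}
  ]
}}

```text
t: 7.85
tool_pos: [0.6111, 0.0477, 0.1053]
tcp_rot: [0.773, 0.634, 0.0, 0.001]
ft_force: [-0.5, -3.3, 6.4]
gripper_width: 0.006
```

```bash
python3 -c "from h import *;ch()"
```

```text
t 7.85 rel strip mid (chest x,y) mm, tip z: [-0.34 17.51 80.31] yaw err(world) 0.0004 tilt [-0.     0.001 -1.   ] F chest [ 0.14 -3.34  6.41] grip 0.006
```

Request:
{"op": "arm_command", "data": {
  "motion": [
    {"gripper": -1, "dx": 0.6, "dy": 0, "dz": -0.01, "yaw": 0},
    {"gripper": -1, "dx": 1, "dy": 0, "dz": -0.01, "yaw": 0},
    {"gripper": -1, "dx": 1, "dy": 0, "dz": 0, "yaw": 0},
    {"gripper": -1, "dx": 0.7, "dy": 0, "dz": 0, "yaw": 0},
    {"gripper": -1, "dx": 0.3, "dy": 0, "dz": 0, "yaw": 0},
    {"gripper": -1, "dx": 0, "dy": 0, "dz": 0, "yaw": 0},
    {"gripper": -1, "dx": 0, "dy": 0, "dz": 0, "yaw": 0}
  ]
}}

```text
t: 8.55
tool_pos: [0.6179, 0.0832, 0.1053]
tcp_rot: [0.773, 0.634, 0.0, 0.0]
ft_force: [-1.1, -3.1, 5.6]
gripper_width: 0.007
```

```bash
python3 -c "from h import *;ch()"
```

```text
t 8.55 rel strip mid (chest x,y) mm, tip z: [-0.62 53.66 80.28] yaw err(world) 0.0004 tilt [-0.     0.001 -1.   ] F chest [-0.45 -3.29  5.64] grip 0.007
```

Request:
{"op": "arm_command", "data": {
  "motion": [
    {"gripper": -1, "dx": 0.6, "dy": 0, "dz": -0.01, "yaw": 0},
    {"gripper": -1, "dx": 1, "dy": 0, "dz": 0, "yaw": 0},
    {"gripper": -1, "dx": 1, "dy": 0, "dz": 0, "yaw": 0},
    {"gripper": -1, "dx": 0.7, "dy": 0, "dz": 0, "yaw": 0},
    {"gripper": -1, "dx": 0.3, "dy": 0, "dz": 0, "yaw": 0},
    {"gripper": -1, "dx": 0, "dy": 0, "dz": 0, "yaw": 0},
    {"gripper": -1, "dx": 0, "dy": 0, "dz": 0, "yaw": 0}
  ]
}}

```text
t: 9.25
tool_pos: [0.6248, 0.1186, 0.1053]
tcp_rot: [0.773, 0.634, 0.0, 0.0]
ft_force: [-0.3, -1.8, 5.2]
gripper_width: 0.003
```

```bash
python3 -c "from h import *;ch()"
```

```text
t 9.25 rel strip mid (chest x,y) mm, tip z: [-0.8  89.68 80.29] yaw err(world) 0.0004 tilt [-0.  0. -1.] F chest [ 0.06 -1.84  5.15] grip 0.003
```

Five tiles held at 80.3 mm under 5-6 N. Only the third from the right (y = -18) dipped, to 79.96. I'll go back and feel it again.

Request:
{"op": "arm_command", "data": {
  "motion": [
    {"gripper": -1, "dx": 0, "dy": 0, "dz": -0.5, "yaw": 0},
    {"gripper": -1, "dx": -2.5, "dy": 0, "dz": 0, "yaw": 0},
    {"gripper": -1, "dx": -3, "dy": 0, "dz": 0, "yaw": 0},
    {"gripper": -1, "dx": -3, "dy": 0, "dz": 0, "yaw": 0},
    {"gripper": -1, "dx": -2, "dy": 0, "dz": 0, "yaw": 0},
    {"gripper": -1, "dx": -0.3, "dy": 0, "dz": 0, "yaw": 0},
    {"gripper": -1, "dx": 0, "dy": 0, "dz": 0.2, "yaw": 0},
    {"gripper": -1, "dx": 0, "dy": 0, "dz": 0.2, "yaw": 0},
    {"gripper": -1, "dx": 0, "dy": 0, "dz": 0, "yaw": 0},
    {"gripper": -1, "dx": 0, "dy": 0, "dz": 0, "yaw": 0}
  ]
}}

```text
t: 10.25
tool_pos: [0.6036, 0.0134, 0.1058]
tcp_rot: [0.773, 0.635, -0.0, -0.0]
ft_force: [-0.3, 0.1, -0.3]
gripper_width: 0.006
```

```bash
python3 -c "from h import *;ch()"
```

```text
t 10.25 rel strip mid (chest x,y) mm, tip z: [ -0.98 -17.61  80.82] yaw err(world) 0.0011 tilt [ 0. -0. -1.] F chest [-0.32  0.09 -0.25] grip 0.006
```

Request:
{"op": "arm_command", "data": {
  "motion": [
    {"gripper": -1, "dx": 0, "dy": 0, "dz": 0.06, "yaw": 0},
    {"gripper": -1, "dx": 0, "dy": 0, "dz": 0.03, "yaw": 0},
    {"gripper": -1, "dx": 0, "dy": 0, "dz": 0, "yaw": 0}
  ]
}}

```text
t: 10.55
tool_pos: [0.6037, 0.0127, 0.1053]
tcp_rot: [0.773, 0.634, 0.0, 0.0]
ft_force: [0.3, -0.3, 1.1]
gripper_width: 0.003
```

Request:
{"op": "arm_command", "data": {
  "motion": [
    {"gripper": -1, "dx": 0, "dy": 0, "dz": 0.04, "yaw": 0},
    {"gripper": -1, "dx": 0, "dy": 0, "dz": 0, "yaw": 0},
    {"gripper": -1, "dx": 0, "dy": 0, "dz": 0, "yaw": 0}
  ]
}}

```text
t: 10.85
tool_pos: [0.6037, 0.0127, 0.1051]
tcp_rot: [0.773, 0.634, 0.0, -0.0]
ft_force: [-1.3, 2.1, 4.0]
gripper_width: 0.003
```

```bash
python3 -c "from h import *;ch()"
```

```text
t 10.85 rel strip mid (chest x,y) mm, tip z: [ -0.78 -18.32  80.13] yaw err(world) -0.0003 tilt [ 0.001  0.    -1.   ] F chest [-1.74  1.82  3.97] grip 0.003
```

Request:
{"op": "arm_command", "data": {
  "motion": [
    {"gripper": -1, "dx": 0, "dy": 0, "dz": 0.04, "yaw": 0},
    {"gripper": -1, "dx": 0, "dy": 0, "dz": 0, "yaw": 0},
    {"gripper": -1, "dx": 0, "dy": 0, "dz": 0, "yaw": 0}
  ]
}}

```text
t: 11.15
tool_pos: [0.6037, 0.0127, 0.1049]
tcp_rot: [0.773, 0.634, 0.0, -0.0]
ft_force: [-0.5, 2.2, 6.0]
gripper_width: 0.005
```

```bash
python3 -c "from h import *;ch()"
```

```text
t 11.15 rel strip mid (chest x,y) mm, tip z: [ -0.76 -18.32  79.89] yaw err(world) -0.0002 tilt [ 0.001  0.    -1.   ] F chest [-0.92  2.07  6.01] grip 0.005
```

Request:
{"op": "arm_command", "data": {
  "motion": [
    {"gripper": -1, "dx": 0, "dy": 0, "dz": 0, "yaw": 0},
    {"gripper": -1, "dx": 0, "dy": 0, "dz": 0, "yaw": 0},
    {"gripper": -1, "dx": 0, "dy": 0, "dz": 0, "yaw": 0},
    {"gripper": -1, "dx": 0, "dy": 0, "dz": 0, "yaw": 0},
    {"gripper": -1, "dx": 0, "dy": 0, "dz": 0, "yaw": 0}
  ]
}}

```text
t: 11.65
tool_pos: [0.6037, 0.0127, 0.1049]
tcp_rot: [0.773, 0.634, 0.0, -0.0]
ft_force: [-1.1, 2.4, 6.3]
gripper_width: 0.005
```

```bash
python3 -c "
from h import *
ch();s=status.sense();print(s['torque'],Rc.T@s['torque'])
p,d=viewer.grab_frame('scene');cv2.imwrite('pics/d.png',cv2.resize(p[140:280,210:400],None,fx=4,fy=4,interpolation=cv2.INTER_CUBIC));ch()"
```

```text
t 11.65 rel strip mid (chest x,y) mm, tip z: [ -0.77 -18.32  79.89] yaw err(world) -0.0002 tilt [ 0.001  0.    -1.   ] F chest [-1.58  2.16  6.28] grip 0.005
[0.46691195 0.12315135 0.03032027] [0.43377682 0.21215723 0.03032027]
t 11.7 rel strip mid (chest x,y) mm, tip z: [ -0.77 -18.31  79.89] yaw err(world) -0.0002 tilt [ 0.001  0.    -1.   ] F chest [-1.72  3.33  5.94] grip 0.006
```

View pics/d.png

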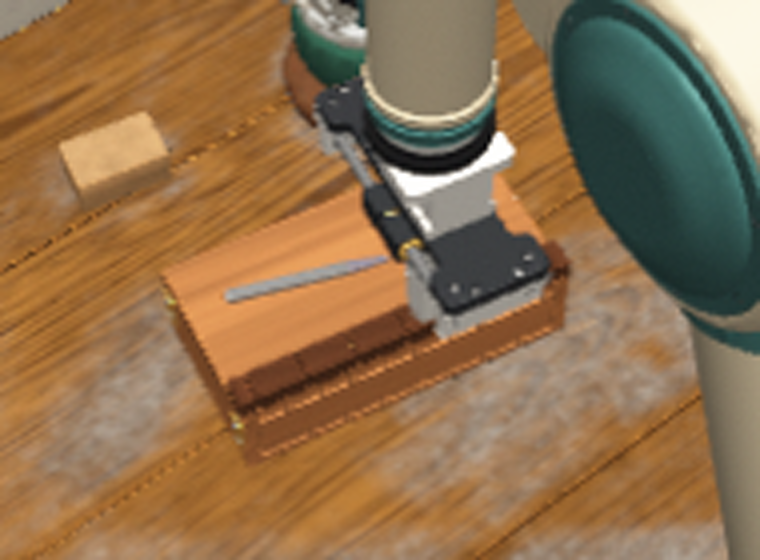

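The third tile yields only a little at 6 N, so the tip may be bridging a joint. I'll ease up, shift a few mm along and press again.

Request:
{"op": "arm_command", "data": {
  "motion": [
    {"gripper": -1, "dx": 0, "dy": 0, "dz": -0.17, "yaw": 0},
    {"gripper": -1, "dx": 0.5, "dy": 0, "dz": 0, "yaw": 0},
    {"gripper": -1, "dx": 0, "dy": 0, "dz": 0.06, "yaw": 0},
    {"gripper": -1, "dx": 0, "dy": 0, "dz": 0.07, "yaw": 0},
    {"gripper": -1, "dx": 0, "dy": 0, "dz": 0, "yaw": 0},
    {"gripper": -1, "dx": 0, "dy": 0, "dz": 0, "yaw": 0}
  ]
}}

```text
t: 12.3
tool_pos: [0.6046, 0.0175, 0.105]
tcp_rot: [0.773, 0.634, 0.0, -0.0]
ft_force: [-0.7, 1.5, 4.4]
gripper_width: 0.006
```

```bash
python3 -c "
from h import *
ch();s=status.sense();print(s['torque'],Rc.T@s['torque'])"
```

```text
t 12.3 rel strip mid (chest x,y) mm, tip z: [ -0.81 -13.42  80.03] yaw err(world) -0.0001 tilt [ 0.  0. -1.] F chest [-0.94  1.3   4.4 ] grip 0.006
[0.31140516 0.0851292  0.00879433] [0.28871983 0.14443343 0.00879433]
```

Request:
{"op": "arm_command", "data": {
  "motion": [
    {"gripper": -1, "dx": 0, "dy": 0, "dz": -0.13, "yaw": 0},
    {"gripper": -1, "dx": -1.0, "dy": 0, "dz": 0, "yaw": 0},
    {"gripper": -1, "dx": 0, "dy": 0, "dz": 0.06, "yaw": 0},
    {"gripper": -1, "dx": 0, "dy": 0, "dz": 0.07, "yaw": 0},
    {"gripper": -1, "dx": 0, "dy": 0, "dz": 0, "yaw": 0},
    {"gripper": -1, "dx": 0, "dy": 0, "dz": 0, "yaw": 0}
  ]
}}

```text
t: 12.9
tool_pos: [0.6026, 0.0066, 0.1051]
tcp_rot: [0.773, 0.634, -0.0, 0.001]
ft_force: [-1.8, -2.3, 3.8]
gripper_width: 0.004
```

```bash
python3 -c "
from h import *
ch();s=status.sense();print(s['torque'],Rc.T@s['torque'])"
```

```text
t 12.9 rel strip mid (chest x,y) mm, tip z: [ -0.62 -24.45  80.07] yaw err(world) -0.0001 tilt [-0.001  0.001 -1.   ] F chest [-1.32 -2.56  3.82] grip 0.004
[-0.58400339  0.17917332 -0.00655075] [-0.60777698  0.06140183 -0.00655075]
```

Request:
{"op": "arm_command", "data": {
  "motion": [
    {"gripper": -1, "dx": 0, "dy": 0, "dz": -0.2, "yaw": 0},
    {"gripper": -1, "dx": 0.6, "dy": 0, "dz": 0, "yaw": 0},
    {"gripper": -1, "dx": 0, "dy": 0, "dz": 0, "yaw": 0},
    {"gripper": -1, "dx": 0, "dy": 0, "dz": 0, "yaw": 0},
    {"gripper": -1, "dx": 0, "dy": 0, "dz": 0.1, "yaw": 0},
    {"gripper": -1, "dx": 0, "dy": 0, "dz": 0.07, "yaw": 0},
    {"gripper": -1, "dx": 0, "dy": 0, "dz": 0, "yaw": 0},
    {"gripper": -1, "dx": 0, "dy": 0, "dz": 0, "yaw": 0}
  ]
}}

```text
t: 13.7
tool_pos: [0.6037, 0.0136, 0.1053]
tcp_rot: [0.773, 0.634, 0.0, -0.0]
ft_force: [-1.1, 1.4, 3.1]
gripper_width: 0.004
```

```bash
python3 -c "
from h import *
ch();s=status.sense();print(s['torque'],Rc.T@s['torque'])"
```

```text
t 13.7 rel strip mid (chest x,y) mm, tip z: [ -0.9  -17.39  80.27] yaw err(world) -0.0001 tilt [ 0.  0. -1.] F chest [-1.39  1.14  3.09] grip 0.004
[ 0.18637593 -0.00562185 -0.01411493] [ 0.18387143  0.03096592 -0.01411493]
```

Request:
{"op": "arm_command", "data": {
  "motion": [
    {"gripper": -1, "dx": 0, "dy": 0, "dz": 0.05, "yaw": 0},
    {"gripper": -1, "dx": 0, "dy": 0, "dz": 0, "yaw": 0},
    {"gripper": -1, "dx": 0, "dy": 0, "dz": 0, "yaw": 0}
  ]
}}

```text
t: 14.0
tool_pos: [0.6037, 0.0136, 0.105]
tcp_rot: [0.773, 0.634, 0.0, -0.0]
ft_force: [-1.6, 2.1, 5.6]
gripper_width: 0.001
```

```bash
python3 -c "
from h import *
ch();s=status.sense();print(s['torque'],Rc.T@s['torque'])"
```

```text
t 14.0 rel strip mid (chest x,y) mm, tip z: [ -0.9  -17.4   79.98] yaw err(world) -0.0002 tilt [ 0.  0. -1.] F chest [-1.94  1.77  5.62] grip 0.001
[0.33216562 0.21360803 0.00589864] [0.28393181 0.27449066 0.00589864]
```

Request:
{"op": "arm_command", "data": {
  "motion": [
    {"gripper": -1, "dx": 0.9, "dy": 0, "dz": -0.02, "yaw": 0},
    {"gripper": -1, "dx": 0, "dy": 0, "dz": 0, "yaw": 0},
    {"gripper": -1, "dx": 0, "dy": 0, "dz": 0, "yaw": 0}
  ]
}}

```text
t: 14.3
tool_pos: [0.6062, 0.0222, 0.1051]
tcp_rot: [0.773, 0.634, 0.0, 0.001]
ft_force: [-0.9, -1.0, 4.8]
gripper_width: 0.007
```

```bash
python3 -c "from h import *;ch()"
```

```text
t 14.3 rel strip mid (chest x,y) mm, tip z: [-0.14 -8.45 80.06] yaw err(world) 0.0005 tilt [-0.     0.002 -1.   ] F chest [-0.65 -1.12  4.77] grip 0.007
```

Request:
{"op": "arm_command", "data": {
  "motion": [
    {"gripper": -1, "dx": 0.5, "dy": 0, "dz": 0, "yaw": 0},
    {"gripper": -1, "dx": 0, "dy": 0, "dz": 0, "yaw": 0},
    {"gripper": -1, "dx": 0, "dy": 0, "dz": 0, "yaw": 0}
  ]
}}

```text
t: 14.6
tool_pos: [0.6071, 0.0261, 0.1052]
tcp_rot: [0.773, 0.634, -0.0, 0.001]
ft_force: [-0.7, -3.0, 6.3]
gripper_width: 0.003
```

```bash
python3 -c "from h import *;ch()"
```

```text
t 14.6 rel strip mid (chest x,y) mm, tip z: [-6.000e-02 -4.450e+00  8.024e+01] yaw err(world) 0.0005 tilt [-0.002  0.002 -1.   ] F chest [-0.09 -3.03  6.31] grip 0.003
```

Request:
{"op": "arm_command", "data": {
  "motion": [
    {"gripper": -1, "dx": 0.5, "dy": 0, "dz": 0, "yaw": 0},
    {"gripper": -1, "dx": 0, "dy": 0, "dz": 0, "yaw": 0},
    {"gripper": -1, "dx": 0, "dy": 0, "dz": 0, "yaw": 0}
  ]
}}

```text
t: 14.9
tool_pos: [0.6081, 0.031, 0.1053]
tcp_rot: [0.773, 0.634, -0.0, 0.001]
ft_force: [-0.2, -2.7, 6.7]
gripper_width: 0.003
```

```bash
python3 -c "from h import *;ch()"
```

```text
t 14.9 rel strip mid (chest x,y) mm, tip z: [2.000e-02 4.700e-01 8.028e+01] yaw err(world) 0.0004 tilt [-0.002  0.002 -1.   ] F chest [ 0.34 -2.65  6.66] grip 0.003
```

Request:
{"op": "arm_command", "data": {
  "motion": [
    {"gripper": -1, "dx": 0.5, "dy": 0, "dz": 0, "yaw": 0},
    {"gripper": -1, "dx": 0, "dy": 0, "dz": 0, "yaw": 0},
    {"gripper": -1, "dx": 0, "dy": 0, "dz": 0, "yaw": 0}
  ]
}}

```text
t: 15.2
tool_pos: [0.6091, 0.0359, 0.1053]
tcp_rot: [0.773, 0.634, -0.0, 0.001]
ft_force: [0.2, -2.7, 6.0]
gripper_width: 0.004
```

```bash
python3 -c "from h import *;ch()"
```

```text
t 15.2 rel strip mid (chest x,y) mm, tip z: [3.000e-02 5.460e+00 8.026e+01] yaw err(world) 0.0005 tilt [-0.002  0.002 -1.   ] F chest [ 0.75 -2.56  5.96] grip 0.004
```

Sliding off tile 3 brings the full height back once the tip crosses y≈0, so the soft zone matches that tile. I'll press its centre a bit harder in small steps, well under 20 N.

Request:
{"op": "arm_command", "data": {
  "motion": [
    {"gripper": -1, "dx": 0, "dy": 0, "dz": -0.3, "yaw": 0},
    {"gripper": -1, "dx": -1.5, "dy": 0, "dz": 0, "yaw": 0},
    {"gripper": -1, "dx": -0.9, "dy": 0, "dz": 0, "yaw": 0},
    {"gripper": -1, "dx": 0, "dy": 0, "dz": 0.15, "yaw": 0},
    {"gripper": -1, "dx": 0, "dy": 0, "dz": 0.1, "yaw": 0},
    {"gripper": -1, "dx": 0, "dy": 0, "dz": 0.05, "yaw": 0},
    {"gripper": -1, "dx": 0, "dy": 0, "dz": 0, "yaw": 0}
  ]
}}

```text
t: 15.9
tool_pos: [0.6035, 0.0128, 0.1051]
tcp_rot: [0.773, 0.634, -0.001, 0.0]
ft_force: [-2.3, -2.0, 3.7]
gripper_width: 0.007
```

```bash
python3 -c "from h import *;ch()"
```

```text
t 15.9 rel strip mid (chest x,y) mm, tip z: [ -0.92 -18.19  80.09] yaw err(world) 0.0004 tilt [-0.001 -0.    -1.   ] F chest [-1.89 -2.39  3.65] grip 0.007
```

Request:
{"op": "arm_command", "data": {
  "motion": [
    {"gripper": -1, "dx": 0, "dy": 0, "dz": 0.04, "yaw": 0},
    {"gripper": -1, "dx": 0, "dy": 0, "dz": 0, "yaw": 0},
    {"gripper": -1, "dx": 0, "dy": 0, "dz": 0, "yaw": 0}
  ]
}}

```text
t: 16.2
tool_pos: [0.604, 0.0137, 0.1044]
tcp_rot: [0.773, 0.634, 0.0, 0.0]
ft_force: [0.0, -1.5, 4.2]
gripper_width: 0.004
```

```bash
python3 -c "from h import *;ch()"
```

```text
t 16.2 rel strip mid (chest x,y) mm, tip z: [ -0.62 -17.27  79.36] yaw err(world) 0.0002 tilt [ 0.     0.001 -1.   ] F chest [ 0.31 -1.42  4.25] grip 0.004
```

Request:
{"op": "arm_command", "data": {
  "motion": [
    {"gripper": -1, "dx": 0, "dy": 0, "dz": 0.03, "yaw": 0},
    {"gripper": -1, "dx": 0, "dy": 0, "dz": 0, "yaw": 0},
    {"gripper": -1, "dx": 0, "dy": 0, "dz": 0, "yaw": 0}
  ]
}}

```text
t: 16.5
tool_pos: [0.604, 0.0137, 0.1042]
tcp_rot: [0.773, 0.634, 0.0, 0.0]
ft_force: [-0.7, -0.9, 4.3]
gripper_width: 0.008
```

```bash
python3 -c "from h import *;ch()"
```

```text
t 16.5 rel strip mid (chest x,y) mm, tip z: [ -0.67 -17.29  79.2 ] yaw err(world) 0.0 tilt [ 0.  0. -1.] F chest [-0.53 -1.01  4.29] grip 0.008
```

It is sinking now: 79.2 mm with the force steady at about 4.3 N. I'll keep going in modest steps.

Request:
{"op": "arm_command", "data": {
  "motion": [
    {"gripper": -1, "dx": 0, "dy": 0, "dz": 0.05, "yaw": 0},
    {"gripper": -1, "dx": 0, "dy": 0, "dz": 0.05, "yaw": 0},
    {"gripper": -1, "dx": 0, "dy": 0, "dz": 0, "yaw": 0}
  ]
}}

```text
t: 16.8
tool_pos: [0.604, 0.0136, 0.1032]
tcp_rot: [0.773, 0.634, 0.0, 0.0]
ft_force: [-0.3, 0.9, 3.4]
gripper_width: 0.006
```

```bash
python3 -c "from h import *;ch()"
```

```text
t 16.8 rel strip mid (chest x,y) mm, tip z: [ -0.62 -17.32  78.16] yaw err(world) -0.0001 tilt [ 0.001  0.001 -1.   ] F chest [-0.42  0.81  3.41] grip 0.006
```

Request:
{"op": "arm_command", "data": {
  "motion": [
    {"gripper": -1, "dx": 0, "dy": 0, "dz": 0.05, "yaw": 0},
    {"gripper": -1, "dx": 0, "dy": 0, "dz": 0.05, "yaw": 0},
    {"gripper": -1, "dx": 0, "dy": 0, "dz": 0, "yaw": 0}
  ]
}}

```text
t: 17.1
tool_pos: [0.604, 0.0136, 0.1021]
tcp_rot: [0.773, 0.634, 0.0, -0.0]
ft_force: [-0.1, 0.7, 4.4]
gripper_width: 0.006
```

```bash
python3 -c "from h import *;ch()"
```

```text
t 17.1 rel strip mid (chest x,y) mm, tip z: [ -0.66 -17.35  77.07] yaw err(world) -0.0001 tilt [ 0.001  0.    -1.   ] F chest [-0.23  0.66  4.38] grip 0.006
```

Request:
{"op": "arm_command", "data": {
  "motion": [
    {"gripper": -1, "dx": 0, "dy": 0, "dz": 0.1, "yaw": 0},
    {"gripper": -1, "dx": 0, "dy": 0, "dz": 0.1, "yaw": 0},
    {"gripper": -1, "dx": 0, "dy": 0, "dz": 0.1, "yaw": 0},
    {"gripper": -1, "dx": 0, "dy": 0, "dz": 0, "yaw": 0}
  ]
}}

```text
t: 17.5
tool_pos: [0.604, 0.0135, 0.0987]
tcp_rot: [0.773, 0.634, 0.0, 0.0]
ft_force: [1.1, 0.9, 1.8]
gripper_width: 0.008
```

```bash
python3 -c "from h import *;ch()"
```

```text
t 17.5 rel strip mid (chest x,y) mm, tip z: [ -0.62 -17.47  73.69] yaw err(world) -0.0001 tilt [ 0.  0. -1.] F chest [0.94 1.1  1.84] grip 0.008
```

Request:
{"op": "arm_command", "data": {
  "motion": [
    {"gripper": -1, "dx": 0, "dy": 0, "dz": 0.1, "yaw": 0},
    {"gripper": -1, "dx": 0, "dy": 0, "dz": 0.08, "yaw": 0},
    {"gripper": -1, "dx": 0, "dy": 0, "dz": 0, "yaw": 0},
    {"gripper": -1, "dx": 0, "dy": 0, "dz": 0, "yaw": 0}
  ]
}}

```text
t: 17.9
tool_pos: [0.6039, 0.0135, 0.0974]
tcp_rot: [0.773, 0.634, 0.0, 0.0]
ft_force: [0.6, 2.2, 5.3]
gripper_width: 0.005
```

```bash
python3 -c "
from h import *
ch()
p,d=viewer.grab_frame('scene');cv2.imwrite('pics/e.png',cv2.resize(p[140:280,210:400],None,fx=4,fy=4,interpolation=cv2.INTER_CUBIC));ch()"
```

```text
t 17.9 rel strip mid (chest x,y) mm, tip z: [ -0.67 -17.52  72.44] yaw err(world) -0.0001 tilt [ 0.  0. -1.] F chest [0.19 2.29 5.28] grip 0.005
t 17.95 rel strip mid (chest x,y) mm, tip z: [ -0.68 -17.51  72.46] yaw err(world) -0.0 tilt [ 0.  0. -1.] F chest [0.8  1.05 5.  ] grip 0.004
```

View pics/e.png

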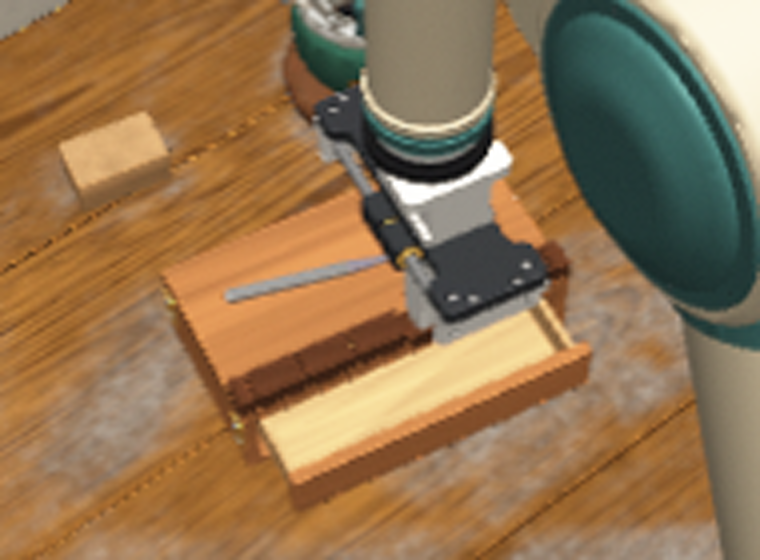

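The drawer has sprung out, with its board at crop px (290,490)-(590,350). I'll lift off and check where the edge is.

Request:
{"op": "arm_command", "data": {
  "motion": [
    {"gripper": -1, "dx": 0, "dy": 0, "dz": -1, "yaw": 0},
    {"gripper": -1, "dx": 0, "dy": 0, "dz": -2.5, "yaw": 0},
    {"gripper": -1, "dx": 0, "dy": 0, "dz": -1, "yaw": 0},
    {"gripper": -1, "dx": 0.9, "dy": -1.5, "dz": 0, "yaw": 0},
    {"gripper": -1, "dx": 0.9, "dy": -1.5, "dz": 0, "yaw": 0},
    {"gripper": -1, "dx": 0, "dy": 0, "dz": 0, "yaw": 0},
    {"gripper": -1, "dx": 0, "dy": 0, "dz": 0, "yaw": 0}
  ]
}}

```text
t: 18.65
tool_pos: [0.5766, 0.0376, 0.1416]
tcp_rot: [0.773, 0.635, -0.001, -0.0]
ft_force: [-0.5, -0.1, 0.7]
gripper_width: 0.008
```

```bash
python3 -c "
from h import *
ch()
p,d,W=cloud('scene')
r=nets.landmark_of('drawer_edge','scene');print([(Rc.T@(x['xyz']-mid)*1000,x['score']) for x in r])
P=(W[d>0]-mid)@Rc*1000; m=(abs(P[:,1])<105)&(P[:,2]>-34)&(P[:,2]<-24)&(P[:,0]<-20)&(P[:,0]>-150); print(np.percentile(P[m][:,0],[1,25,50,75,99]),m.sum())
ch()"
```

```text
t 18.65 rel strip mid (chest x,y) mm, tip z: [-32.19   0.76 116.56] yaw err(world) 0.0014 tilt [-0.001 -0.001 -1.   ] F chest [-0.52 -0.2   0.66] grip 0.008
[(array([-52.67627778,   1.31520321, -33.2       ]), 0.59)]
[-63.97827221 -61.03821339 -58.29356219 -55.30646325 -51.60791787] 279
t 18.75 rel strip mid (chest x,y) mm, tip z: [-30.99   0.4  116.81] yaw err(world) 0.0005 tilt [-0. -0. -1.] F chest [ 0.13 -0.43 -0.09] grip 0.006
```

Request:
{"op": "arm_command", "data": {
  "motion": [
    {"gripper": -1, "dx": 0, "dy": 0, "dz": 2, "yaw": 0},
    {"gripper": -1, "dx": 0, "dy": 0, "dz": 2, "yaw": 0},
    {"gripper": -1, "dx": 0, "dy": 0, "dz": 1, "yaw": 0},
    {"gripper": -1, "dx": 0, "dy": 0, "dz": 1, "yaw": 0},
    {"gripper": -1, "dx": 0, "dy": 0, "dz": 1, "yaw": 0},
    {"gripper": -1, "dx": 0, "dy": 0, "dz": 1, "yaw": 0},
    {"gripper": -1, "dx": 0, "dy": 0, "dz": 0.5, "yaw": 0},
    {"gripper": -1, "dx": 0, "dy": 0, "dz": 0, "yaw": 0},
    {"gripper": -1, "dx": 0, "dy": 0, "dz": 0, "yaw": 0}
  ]
}}

```text
t: 19.65
tool_pos: [0.5781, 0.0368, 0.0575]
tcp_rot: [0.773, 0.634, 0.0, 0.0]
ft_force: [0.2, 0.5, 0.2]
gripper_width: 0.005
```

```bash
python3 -c "from h import *;ch()"
```

```text
t 19.65 rel strip mid (chest x,y) mm, tip z: [-30.54   0.37  32.47] yaw err(world) 0.0001 tilt [-0.     0.001 -1.   ] F chest [0.11 0.56 0.23] grip 0.005
```

Request:
{"op": "arm_command", "data": {
  "motion": [
    {"gripper": -1, "dx": 0, "dy": -0.5, "dz": 0, "yaw": 0},
    {"gripper": -1, "dx": 0, "dy": -0.5, "dz": 0, "yaw": 0},
    {"gripper": -1, "dx": 0, "dy": -0.5, "dz": 0, "yaw": 0},
    {"gripper": -1, "dx": 0, "dy": -0.5, "dz": 0, "yaw": 0},
    {"gripper": -1, "dx": 0, "dy": -0.5, "dz": 0, "yaw": 0},
    {"gripper": -1, "dx": 0, "dy": -0.5, "dz": 0, "yaw": 0},
    {"gripper": -1, "dx": 0, "dy": -0.5, "dz": 0, "yaw": 0},
    {"gripper": -1, "dx": 0, "dy": -0.5, "dz": 0, "yaw": 0},
    {"gripper": -1, "dx": 0, "dy": -0.5, "dz": 0, "yaw": 0},
    {"gripper": -1, "dx": 0, "dy": -0.5, "dz": 0, "yaw": 0},
    {"gripper": -1, "dx": 0, "dy": -0.5, "dz": 0, "yaw": 0},
    {"gripper": -1, "dx": 0, "dy": -0.5, "dz": 0, "yaw": 0}
  ]
}}

```text
t: 20.85
tool_pos: [0.5186, 0.0487, 0.0572]
tcp_rot: [0.773, 0.634, -0.0, 0.0]
ft_force: [2.2, -0.5, 0.7]
gripper_width: 0.007
```

```bash
python3 -c "from h import *;ch()"
```

```text
t 20.85 rel strip mid (chest x,y) mm, tip z: [-91.22   0.36  32.24] yaw err(world) 0.0 tilt [-0.  0. -1.] F chest [ 2.24 -0.06  0.68] grip 0.007
```

Request:
{"op": "arm_command", "data": {
  "motion": [
    {"gripper": -1, "dx": 0, "dy": -0.3, "dz": 0, "yaw": 0},
    {"gripper": -1, "dx": 0, "dy": -0.2, "dz": 0, "yaw": 0},
    {"gripper": -1, "dx": 0, "dy": -0.1, "dz": 0, "yaw": 0},
    {"gripper": -1, "dx": 0, "dy": 0, "dz": 0, "yaw": 0},
    {"gripper": -1, "dx": 0, "dy": 0, "dz": 0, "yaw": 0}
  ]
}}

```text
t: 21.35
tool_pos: [0.5125, 0.0499, 0.057]
tcp_rot: [0.773, 0.634, -0.001, -0.0]
ft_force: [1.3, -0.0, 0.4]
gripper_width: 0.003
```

```bash
python3 -c "from h import *;ch()"
```

```text
t 21.35 rel strip mid (chest x,y) mm, tip z: [-97.45   0.29  31.96] yaw err(world) -0.0 tilt [-0.    -0.001 -1.   ] F chest [1.24 0.23 0.41] grip 0.003
```

The board is moving with the finger (about 2 N). I'll creep to the stop.

Request:
{"op": "arm_command", "data": {
  "motion": [
    {"gripper": -1, "dx": 0, "dy": -0.15, "dz": 0, "yaw": 0},
    {"gripper": -1, "dx": 0, "dy": 0, "dz": 0, "yaw": 0},
    {"gripper": -1, "dx": 0, "dy": 0, "dz": 0, "yaw": 0}
  ]
}}

```text
t: 21.65
tool_pos: [0.512, 0.05, 0.0571]
tcp_rot: [0.773, 0.634, 0.0, 0.0]
ft_force: [2.8, -0.5, -1.4]
gripper_width: 0.007
```

Request:
{"op": "arm_command", "data": {
  "motion": [
    {"gripper": -1, "dx": 0, "dy": -0.15, "dz": 0, "yaw": 0},
    {"gripper": -1, "dx": 0, "dy": 0, "dz": 0, "yaw": 0},
    {"gripper": -1, "dx": 0, "dy": 0, "dz": 0, "yaw": 0}
  ]
}}

```text
t: 21.95
tool_pos: [0.5119, 0.05, 0.0574]
tcp_rot: [0.773, 0.634, 0.001, 0.001]
ft_force: [4.9, -1.3, -4.2]
gripper_width: 0.007
```

```bash
python3 -c "from h import *;ch()"
```

```text
t 21.95 rel strip mid (chest x,y) mm, tip z: [-98.02   0.36  32.39] yaw err(world) 0.0 tilt [ 0.     0.004 -1.   ] F chest [ 5.09 -0.27 -4.24] grip 0.007
```

Request:
{"op": "arm_command", "data": {
  "motion": [
    {"gripper": -1, "dx": 0, "dy": -0.15, "dz": 0, "yaw": 0},
    {"gripper": -1, "dx": 0, "dy": 0, "dz": 0, "yaw": 0},
    {"gripper": -1, "dx": 0, "dy": 0, "dz": 0, "yaw": 0}
  ]
}}

```text
t: 22.25
tool_pos: [0.5119, 0.0501, 0.0575]
tcp_rot: [0.773, 0.634, 0.002, 0.002]
ft_force: [7.3, -2.7, -5.9]
gripper_width: 0.005
```

```bash
python3 -c "from h import *;ch()"
```

```text
t 22.25 rel strip mid (chest x,y) mm, tip z: [-98.12   0.41  32.55] yaw err(world) 0.0002 tilt [ 0.     0.006 -1.   ] F chest [ 7.67 -1.2  -5.86] grip 0.005
```

It's at the stop: force rises with no travel. I'll back off from the board, lift straight up and retreat clear.

Request:
{"op": "arm_command", "data": {
  "motion": [
    {"gripper": -1, "dx": 0, "dy": 0.5, "dz": 0, "yaw": 0},
    {"gripper": -1, "dx": 0, "dy": 0.4, "dz": 0, "yaw": 0},
    {"gripper": -1, "dx": 0, "dy": 0, "dz": 0, "yaw": 0},
    {"gripper": -1, "dx": 0, "dy": 0, "dz": -1, "yaw": 0},
    {"gripper": -1, "dx": 0, "dy": 0, "dz": -2, "yaw": 0},
    {"gripper": -1, "dx": 0, "dy": 0, "dz": -4, "yaw": 0},
    {"gripper": -1, "dx": 0, "dy": 0, "dz": -4, "yaw": 0},
    {"gripper": -1, "dx": 0, "dy": 0, "dz": -4, "yaw": 0},
    {"gripper": -1, "dx": 0, "dy": 0, "dz": -3, "yaw": 0}
  ]
}}

```text
t: 23.15
tool_pos: [0.5174, 0.0491, 0.2407]
tcp_rot: [0.773, 0.634, 0.001, 0.001]
ft_force: [0.6, 0.4, -0.8]
gripper_width: 0.003
```

Request:
{"op": "arm_command", "data": {
  "motion": [
    {"gripper": -1, "dx": -4, "dy": -1, "dz": 0, "yaw": 0},
    {"gripper": -1, "dx": -4, "dy": -1, "dz": 0, "yaw": 0},
    {"gripper": -1, "dx": -4, "dy": -1, "dz": 0, "yaw": 0},
    {"gripper": -1, "dx": -4, "dy": -1, "dz": 0, "yaw": 0},
    {"gripper": -1, "dx": -4, "dy": -1, "dz": 0, "yaw": 0},
    {"gripper": -1, "dx": -4, "dy": -1, "dz": 0, "yaw": 0},
    {"gripper": -1, "dx": -3, "dy": -1, "dz": 0, "yaw": 0},
    {"gripper": -1, "dx": 0, "dy": 0, "dz": 0, "yaw": 0},
    {"gripper": -1, "dx": 0, "dy": 0, "dz": 0, "yaw": 0},
    {"gripper": -1, "dx": 0, "dy": 0, "dz": 0, "yaw": 0}
  ]
}}

```text
t: 24.15
tool_pos: [0.3962, -0.2011, 0.2375]
tcp_rot: [0.773, 0.634, 0.0, -0.0]
ft_force: [0.2, 0.4, -0.4]
gripper_width: 0.007
```

```bash
python3 -c "
from h import *
ch()
for n in ('scene','top'):
  p,d,W=cloud(n);cv2.imwrite(f'pics/f_{n}.png',p)
  for q in ('drawer_edge','loose_punch','oilstone','wax_tin','oil_bottle','hammer'):
    r=nets.landmark_of(q,n);print(n,q,[(np.round(x['xyz'],4),round(x['score'],2)) for x in r[:2]], [(Rc.T@(np.array(x['xyz'])-mid)*1000).round(1) for x in r[:1]])
  P=(W[d>0]-mid)@Rc*1000; m=(abs(P[:,1])<105)&(P[:,2]>-34)&(P[:,2]<-26)&(P[:,0]<-20)&(P[:,0]>-180); print(np.percentile(P[m][:,0],[1,25,50,75,99]),m.sum())
ch()"
```

```text
t 24.15 rel strip mid (chest x,y) mm, tip z: [-162.36 -268.57  212.54] yaw err(world) 0.0007 tilt [ 0.001  0.    -1.   ] F chest [ 0.11  0.46 -0.44] grip 0.007
scene drawer_edge [(array([0.4968, 0.0521, 0.0483]), 0.79)] [array([-113.3,   -0.6,  -31.7])]
scene loose_punch [(array([0.6789, 0.0527, 0.0634]), 0.59)] [array([ 65.2,  35.6, -16.6])]
scene oilstone [(array([0.4106, 0.398 , 0.003 ]), 0.63)] [array([-265.5,  321.8,  -77. ])]
scene wax_tin [(array([ 7.054e-01, -2.970e-01, -4.000e-04]), 0.65), (array([0.6092, 0.0306, 0.0792]), 0.63)] [array([ 159.6, -302.1,  -80.4])]
scene oil_bottle [(array([ 0.6799,  0.3341, -0.0026]), 0.86)] [array([ 11.1, 311.8, -82.6])]
scene hammer [(array([ 0.4672, -0.2954,  0.0019]), 0.82), (array([0.6068, 0.0286, 0.0824]), 0.58)] [array([ -74.3, -347.2,  -78.1])]
[-122.41017062 -119.70716629 -116.89633338 -114.02999472 -110.69738139] 296
top drawer_edge [(array([0.497 , 0.0489, 0.0532]), 0.86)] [array([-112.5,   -3.7,  -26.8])]
top loose_punch [(array([0.6804, 0.0561, 0.0669]), 0.69), (array([0.4046, 0.3957, 0.0028]), 0.4)] [array([ 66. ,  39.3, -13.1])]
top oilstone [(array([0.4096, 0.3991, 0.0028]), 0.78)] [array([-266.7,  322.6,  -77.2])]
top wax_tin [(array([ 0.7028, -0.2937, -0.0009]), 0.57)] [array([ 156.4, -299.4,  -80.9])]
top oil_bottle [(array([ 0.6771,  0.3347, -0.0025]), 0.74)] [array([  8.2, 311.8, -82.5])]
top hammer [] []
[-120.88166594 -118.55549409 -116.10060938 -113.42355781 -110.77690417] 320
t 24.85 rel strip mid (chest x,y) mm, tip z: [-162.33 -269.66  212.24] yaw err(world) -0.0001 tilt [-0. -0. -1.] F chest [-0.48  0.25  0.8 ] grip 0.007
```

View pics/f_scene.png

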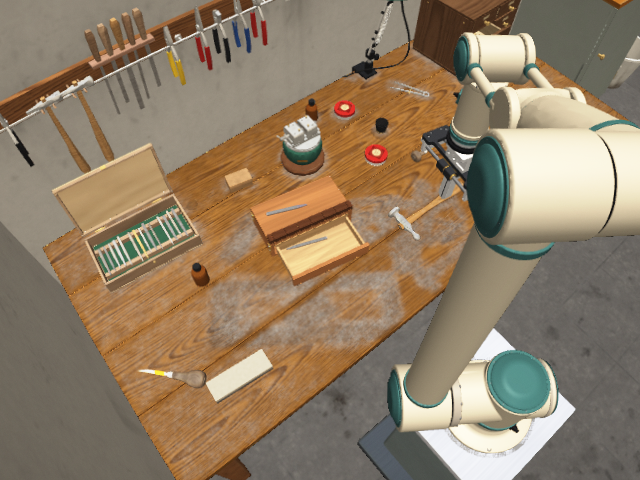

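View pics/f_top.png

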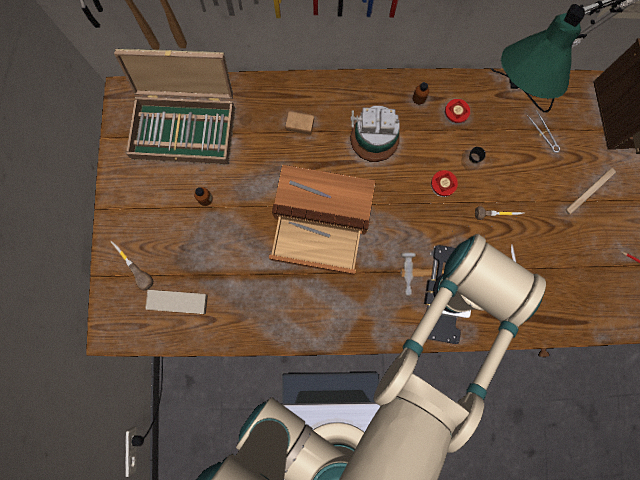

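The scene view shows the drawer fully out at px (275-368, 218-280) with its punch inside. In the depth image the board's middle sits 110 mm out. The arm is clear and the bystanders are where they were.

```bash
python3 -c "
from workcell import order
print(order.close_job())"
```

```text
the job is handed in; nothing more can be done
None
```

The secret drawer is open to its stop and released. I handed the job in at about 25 s of the 67 s allowed.

- **Finding the tile:** I slid the closed fingertip along all six tiles at about 4–6 N. Five held firm. The third from the right (chest y −18 mm) dipped slightly, though it stuck at first and only gave way freely on the last of several presses.
- **Tripping the catch:** Pressing it down about 8 mm released the drawer. The highest force I read while the drawer was shut was about 6.7 N. Readings came only at the end of each move, so a brief peak in between would not show.
- **Drawing it out:** I hooked the front board from behind and pulled with about 2 N until the force rose to about 8 N with no more travel. Then I backed off, lifted and moved the arm clear.
- **Last checks:** Depth from both cameras puts the board 110–111 mm out, matching the 110 mm stop. The network's own point for the drawer edge read 3–4 mm less, which is within its accuracy.
- **Other things:** The loose punch, oilstone, tin and bottle were where they started, to within the few mm of camera error. The hammer also matched in the scene camera. The network missed it in the final top view, where the arm partly covers it.

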